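Module from behind the spray cans

TASK

The aluminium control module lies in the trough of the blue caddy, behind two spray cans and a bottle: first stand all three on the black rubber mat, leaving the module where it is. Then lay the module flat and square in its outline on the cardboard template (either way round), and only after that stand each can and the bottle back upright in the caddy just where it stood at the start. Knock nothing over, and leave the tape roll, the folded bracket and the orange disc alone.

Things in the scene. Friction and masses are not known exactly. Their poses are not given: they have to be found in the camera images.
- red_can: Spray can, all red with a white band round the middle and a red cap. 53 mm diameter, straight sided from 0 to 148 mm height; cap 45 mm wide, total height 180 mm. Its origin is the centre of its underside, z up. Stands in one of the caddy's front bays (which one varies), about 0.3 kg, rigid.
- yellow_can: Spray can, all yellow with a white band round the middle and a yellow cap. 53 mm diameter, straight sided from 0 to 148 mm height; cap 45 mm wide, total height 180 mm. Its origin is the centre of its underside, z up. Stands in one of the caddy's front bays (which one varies), about 0.3 kg, rigid.
- white_bottle: White plastic bottle with a blue label and a narrow blue cap. 53 mm diameter, straight sided from 0 to 138 mm height; cap 32 mm wide, total height 176 mm. Its origin is the centre of its underside, z up. Stands in one of the caddy's front bays (which one varies), about 0.3 kg, rigid.
- module: Cast aluminium box 48 (its x) x 64 (its y) x 30 mm high, 0.18 kg, black plug socket on its lid (top at 39 mm). Two ears, 4 mm thick, 16 mm wide, stick out 14 mm past its y faces at diagonal corners (x 8 to 24 mm at +y, -24 to -8 mm at -y). Grip across the y faces, fingertips above the ears. Origin: centre of underside. In the trough close behind the cans, its x about along the caddy's.
- caddy: Blue sheet-steel caddy, fixed, 140 (its x) x 226 (its y) mm. Origin: centre of underside; inner floor 2 mm above. Front (-x) half: three bays 72 mm wide, centred at x -33, y -74, 0, +74 mm, parted by 2 mm fins 45 mm high (x -68 to -12 mm), open to the trough that runs full width along the rear (+x) half. Walls 2 mm thick, 45 mm high at front and sides, 40 mm at rear.
- mat: Black ribbed rubber mat, fixed, 260 (its x) x 130 (its y) x 3 mm thick: the side area for the cans and the bottle, with room for all three in a row along its x. Origin: centre of its underside on the bench. It lies to one side of the caddy, the template to the other.
- template: Brown cardboard template, fixed, 140 (its x) x 160 (its y) x 3 mm thick, with the module's outline (box and diagonal ears) drawn in black at its centre. Origin: centre of its underside on the bench; the outline's axes are the template's axes. The module fits the outline with its x along the template's x, either way round.
- tape: Bystander: roll of blue masking tape lying flat, 110 mm across, 25 mm high. Origin: centre of its underside.
- bracket: Bystander: folded aluminium bracket, 60 x 110 mm, up to 40 mm high, lying between robot and caddy. Origin: centre of its underside.
- disc: Bystander: orange sanding disc lying flat, 125 mm across, 9 mm high at the steel hub. Origin: centre of its underside.
Mind the look-alikes: they are no part of the job. Of the things shaped like the template, the brown one is meant. Several things have the shape of the red_can; the one meant has the colours described above.

How it is judged:
By the outcome, as a careful person would: the job done as asked, in the order asked, and still so for the second after the job is handed in, with the robot touching nothing.
It also fails if it takes over 149 s, if anything falls off the work surface, if the arm or the gripper's body presses on something with over 40 N, if the wrist force passes 120 N, or if a joint passes its speed limit or range.

ROBOT

A 7-joint arm with a two-finger parallel gripper is mounted at the origin on the work surface. World frame = base frame: x ahead of the robot, y to its left, z up, the work surface at z = 0. Lengths are in m, angles in rad, forces in N, time in s.
With the tool pointing down it reaches from about 0.425 to 0.875 m from the base axis. Payload 9.9 kg.
Tool frame: the origin (TCP) lies midway between the tips of the shut fingers; the grasp point (between the pads) lies r.grip_point_offset behind it (r.grip_point_offset is the distance from the TCP to the grasp point, in m); z points along the fingers, y is the line along which they close (so a half turn about z gives the same grasp; the last joint's range is limited). The gripper opens to 85 mm and grips with 20 to 120 N. Pads are 22 mm wide; open, the fingers measure 114 mm over their backs; the gripper's body (76 mm by 85 mm) begins 54 mm behind the grasp point. The pads swing forward as they close: fully open they stand 13 mm farther back than shut.
Start: joints at [-0.084, 0.576, 0.025, 1.437, -0.015, 1.129, -0.057], TCP at [0.675, 0, 0.209] pointing down, gripper open.
Joint ranges: [-2.76, 2.76], [-0.34, 2.15], [-1.52, 1.57], [0.19, 2.46], [-1.09, 4.23], [0.17, 1.99], [-2.82, 2.82]. Speed limits (rad/s): [2.22, 2.22, 3.01, 3.01, 3.14, 3.14, 3.14].

INTERFACE

Orientations are given as [roll, pitch, yaw] about the fixed x, y, z axes, in that order (R = Rz(yaw) Ry(pitch) Rx(roll)).
In Python, from cell import readout, read_camera, calibration, hand_in, r gives the robot as it stands.
- The arm moves only by the shell command python3 -m inch 'ROWS' [FORCE]. ROWS is JSON, a list of rows, each a list of 7 numbers: the opening, from -1 (shut) to 1 (fully open), then the shift along the tool's x, y, z each as a share of 0.2 m, from -1 to 1, then the turn, a rotation vector about the tool's x, y, z each as a share of 180 degrees, from -1 to 1. In form: [[grip, dx, dy, dz, wx, wy, wz], ...]. A call has 1 to 20 rows; each row is the pose to reach, as a shift and turn from the pose commanded when the call began, along the tool's axes at that moment, turning the shorter way round; what a row does not reach only later rows make up. A row lasts 1/8 s, in which the tool goes at most 62.5 mm and 10.7 degrees, less where a joint would pass 70% of its speed; a pose out of reach is approached as far as the arm can. A call with a number of a shift or a turn outside -1 to 1 is refused whole. A call with a gripper value outside its range is refused whole. The fingers move at their own pace and stop on an object; FORCE is the grip in N (left out, the last holds). Time passes only in rows, so rows that repeat a pose let the fingers close. It gives the time, the measured TCP pose, the force, the opening and the grip force at its end, in the units of the state.
- readout.observe(): the state, without advancing time (a new reading comes with each control period).
- read_camera(name): name is "scene" or "side" or "wrist"; returns (picture, depth): 384x512x3 uint8, red, green, blue; 384x512 float32, m along the optical axis (not along the pixel's ray), 0 where there is no reading.
- calibration(name): a dict with "K" (3x3 intrinsics, pixels), "extrinsics" (4x4, takes a point from camera to world coordinates). Camera axes: x right, y down, z forward; pixel columns grow to the right and rows downward; lengths in m; the calibration is good to about 2 mm. A picture is of the moment at which its call begins: read the wrist's pose just before it. calibration takes no time and is no camera call; for the wrist camera it gives the pose at the moment of the call.
- hand_in(): hands the job in; it is judged then, once.
The state is a dict: "t": time; "joints": joint angles; "joint_vel": joint speeds; "joint_torque": joint torques, N m; "tool_pos": TCP position; "eef_rot": TCP orientation; "ft_force": force on the tool from outside, world axes, zero at the start; "torque": the same for the moment, N m; "opening": opening from 0.0 (shut) to 1.0 (fully open); "finger_force": force on a finger pad.
Only numpy, scipy, OpenCV 4.12 (cv2) and the standard library are available. Lean on these libraries where they do the work, as an engineer would, in place of code of your own. Each camera call takes 0.05 s, during which the arm holds its last target. There are 200 camera calls.

## Working session

There is one attempt and no reset: what is moved stays moved. The work goes in short steps, Python scripts to look and compute and a shell command to move; the robot and the scene stay as the last step left them, time stands still between calls to the robot, and variables do not carry over. Pictures are saved under pics/ and viewed, at most 14 in all, crops included, and the job is handed in when it is done.

```bash
ls; mkdir -p pics
python3 - <<'E'
from cell import readout, read_camera, calibration, r
import cv2,numpy as np
print(readout.observe()); print(r.grip_point_offset)
for n in ("scene","side"):
    p,d=read_camera(n); cv2.imwrite(f"pics/{n}0.png",p[:,:,::-1]); np.savez(f"{n}0.npz",p=p,d=d,**calibration(n)); c=calibration(n); print(n,c["K"].round(1).tolist(),c["extrinsics"].round(3).tolist(),(d>0).mean())
E
```

```text
pics
{'t': 0.0, 'joints': array([-0.08379416,  0.57649333,  0.02484759,  1.43791134, -0.01501661,
        1.12903053, -0.05649581]), 'joint_vel': array([ 4.64205624e-04, -1.40262969e-03,  5.61208891e-04,  9.37599510e-04,
        7.82236278e-05, -1.31653888e-03,  1.51113784e-03]), 'joint_torque': array([ 1.10782021e-03, -7.65753937e+01,  2.25157209e+00, -2.85965914e+01,
        1.54639565e-02,  1.25475466e-02,  7.09064329e-05]), 'tool_pos': array([6.74498236e-01, 2.81884414e-06, 2.08467674e-01]), 'eef_rot': array([-3.13993620e+00,  7.25474452e-05,  1.57081874e+00]), 'ft_force': array([ 0.11695169, -0.44470806, -0.9923422 ]), 'torque': array([-0.01429351, -0.04164755, -0.0379479 ]), 'finger_force': 0.0, 'opening': 0.9961647041033883}
0.0187
scene [[496.5, 0.0, 247.2], [0.0, 496.5, 189.2], [0.0, 0.0, 1.0]] [[0.687, 0.609, -0.396, 1.037], [0.727, -0.574, 0.376, -0.47], [0.002, -0.547, -0.837, 1.058], [0.0, 0.0, 0.0, 1.0]] 0.9957682291666666
side [[400.2, 0.0, 247.4], [0.0, 400.2, 192.6], [0.0, 0.0, 1.0]] [[0.997, -0.066, 0.035, 0.485], [-0.074, -0.795, 0.602, -0.716], [-0.012, -0.603, -0.798, 1.001], [0.0, 0.0, 0.0, 1.0]] 0.9959360758463541
```

View pics/scene0.png

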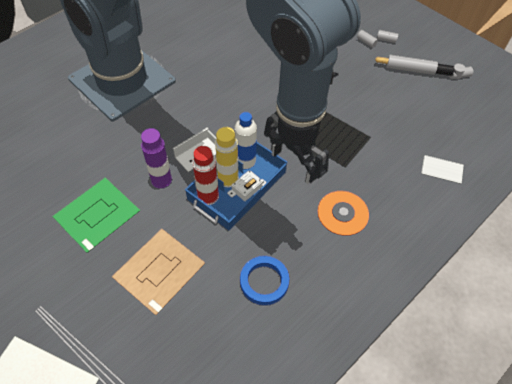

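View pics/side0.png

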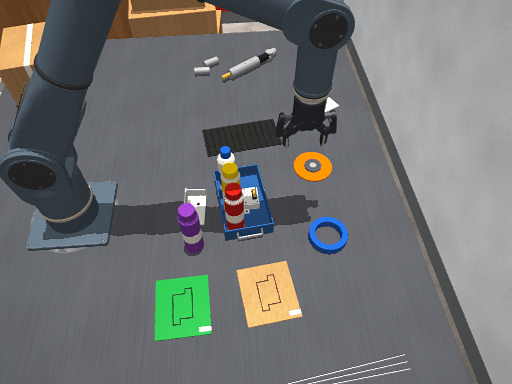

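The red can is at scene (205,175), yellow at (227,157), the bottle at (246,140), and the module at (248,184) in the blue caddy. The brown template is at (158,270) and the mat at (340,137). The look-alikes are the purple can at (155,158), not red or yellow, and the green template at (96,213), not brown. I leave both alone.

```bash
cat > h.py <<'E'
import numpy as np, cv2
def load(f): 
    z=np.load(f); return z['p'],z['d'],z['K'],z['extrinsics']
def cloud(d,K,T):
    v,u=np.mgrid[:d.shape[0],:d.shape[1]]
    X=np.stack([(u-K[0,2])/K[0,0]*d,(v-K[1,2])/K[1,1]*d,d],-1)
    return X@T[:3,:3].T+T[:3,3]
def ray(uv,K,T,z):
    uv=np.atleast_2d(uv).astype(float)
    D=np.c_[(uv-K[[0,1],[2,2]])/K[[0,1],[0,1]],np.ones(len(uv))]@T[:3,:3].T
    return T[:3,3]+D*((z-T[2,3])/D[:,2:])
def tri(l):  # [(uv,K,T)...] -> point closest to rays
    A=0;b=0
    for uv,K,T in l:
        D=T[:3,:3]@np.array([(uv[0]-K[0,2])/K[0,0],(uv[1]-K[1,2])/K[1,1],1]);D/=np.linalg.norm(D)
        M=np.eye(3)-np.outer(D,D);A=A+M;b=b+M@T[:3,3]
    return np.linalg.solve(A,b)
def rect(P): 
    (c,s,a)=cv2.minAreaRect((P[:,:2]*1000).astype(np.float32)); return np.round(c,1),np.round(s,1),round(a,2)
def big(m):
    n,l,s,_=cv2.connectedComponentsWithStats(m.astype(np.uint8)); return l==1+np.argmax(s[1:,4])
def hsv(p): return [x.astype(int) for x in cv2.split(cv2.cvtColor(p,cv2.COLOR_RGB2HSV))]
E
python3 - <<'E'
from h import *
for n in ("scene","side"):
    p,d,K,T=load(n+"0.npz"); W=cloud(d,K,T); h,s,v=hsv(p); Z=W[...,2]
    print(n)
    near=(W[...,0]>.35)&(W[...,0]<.75)&(abs(W[...,1])<.3)
    for k,m in dict(red=((h<6)|(h>174))&(s>150),yel=(h>18)&(h<30)&(s>140),blu=(h>105)&(h<125)&(s>150)).items():
        q=m&near&(Z>.12)&(Z<.2)
        if q.sum()<5: print(k,q.sum());continue
        q=big(q);zt=np.percentile(Z[q],95); t=q&(Z>zt-.004); P=W[t]
        print(k,q.sum(),t.sum(),'top z',zt.round(4),'ctr',((P.min(0)+P.max(0))/2).round(4),P.mean(0).round(4))
    # template
    m=big((h>8)&(h<20)&(s>70)&(v>110)&(Z<.02)&(W[...,0]<.9)&(W[...,1]<-.05)&(W[...,1]>-.6)); m=cv2.morphologyEx(m.astype(np.uint8),cv2.MORPH_CLOSE,np.ones((15,15)))
    ys,xs=np.nonzero(m); print('template',rect(ray(np.c_[xs,ys],K,T,.003)),np.median(Z[m>0]))
    m0=cv2.morphologyEx(((v<70)&(m>0)&(cv2.erode(m,np.ones((9,9)))>0)).astype(np.uint8),cv2.MORPH_CLOSE,np.ones((3,3)))
    ys,xs=np.nonzero(m0); P=ray(np.c_[xs,ys],K,T,.003); print(' outline',len(P),rect(P),P.mean(0))
    m=(v<45)&(Z<.012)&(W[...,0]>.35)&(W[...,0]<.8)&(W[...,1]>.08)&(W[...,1]<.4)
    m=big(cv2.morphologyEx(m.astype(np.uint8),cv2.MORPH_OPEN,np.ones((3,3)))); ys,xs=np.nonzero(m); print('mat',m.sum(),rect(ray(np.c_[xs,ys],K,T,.003)),np.median(Z[m]))
    # caddy wall tops
    q=(h>105)&(h<125)&(s>150)&near&(Z>.034)&(Z<.05); print('caddy rim',q.sum(),rect(W[q]), W[q].min(0).round(3),W[q].max(0).round(3))
    q=(s<60)&(v>120)&near&(Z>.024)&(Z<.036)&(W[...,0]>.5); 
    if q.sum(): q=big(q); print('module lid',q.sum(),rect(W[q]),np.median(Z[q]))
E
```

```text
scene
red 298 180 top z 0.1837 ctr [ 0.4863 -0.0834  0.1824] [ 0.4859 -0.0835  0.1817]
yel 288 188 top z 0.1832 ctr [ 0.4801 -0.0114  0.182 ] [ 0.4804 -0.0112  0.1813]
blu 132 75 top z 0.1794 ctr [0.4703 0.0604 0.1778] [0.4703 0.0606 0.1776]
template (array([ 557.5, -295. ]), array([141.7, 161.8]), 7.11) 0.002125771487750061
 outline 0 (array([0., 0.]), array([0., 0.]), 0.0) [nan nan nan]<stdin>:15: RuntimeWarning: Mean of empty slice.
  ret = um.true_divide(
Traceback (most recent call last):
  File "h.py", line 21, in big
    n,l,s,_=cv2.connectedComponentsWithStats(m.astype(np.uint8)); return l==1+np.argmax(s[1:,4])
                                                                              ~~~~~~~~~^^^^^^^^^
ValueError: attempt to get argmax of an empty sequence
```

```bash
python3 - <<'E' 2>&1 | grep -v Warn
from h import *
for n in ("scene","side"):
    p,d,K,T=load(n+"0.npz"); W=cloud(d,K,T); h,s,v=hsv(p); Z=W[...,2]
    print(n)
    u0=(340,137) if n=="scene" else (240,137); print('mat px',W[u0[1],u0[0]].round(3),[x[u0[1],u0[0]] for x in (h,s,v)])
    near=(W[...,0]>.35)&(W[...,0]<.75)&(abs(W[...,1])<.3)
    if n=="side":
      for k,m in dict(red=((h<6)|(h>174))&(s>150),yel=(h>18)&(h<30)&(s>140),blu=(h>105)&(h<125)&(s>150)).items():
        q=m&near&(Z>.12)&(Z<.2)
        if q.sum()<5: print(k,q.sum());continue
        q=big(q);zt=np.percentile(Z[q],95); t=q&(Z>zt-.004); P=W[t]
        print(k,q.sum(),t.sum(),'top z',zt.round(4),'ctr',((P.min(0)+P.max(0))/2).round(4),P.mean(0).round(4))
    m=big((h>8)&(h<20)&(s>70)&(v>110)&(Z<.02)&(W[...,0]<.9)&(W[...,1]<-.05)&(W[...,1]>-.6)); m=cv2.morphologyEx(m.astype(np.uint8),cv2.MORPH_CLOSE,np.ones((15,15)))
    ys,xs=np.nonzero(m); print('template',rect(ray(np.c_[xs,ys],K,T,.003)),np.median(Z[m>0]))
    vv=v[m>0]; th=np.median(vv)*.72
    m0=(v<th)&(cv2.erode(m,np.ones((13,13)))>0)
    ys,xs=np.nonzero(m0); P=ray(np.c_[xs,ys],K,T,.003); print(' outline',len(P),rect(P))
    m=(v<48)&(s<90)&(Z<.012)&(W[...,0]>.35)&(W[...,0]<.85)&(W[...,1]>.1)&(W[...,1]<.5)
    m=big(cv2.morphologyEx(m.astype(np.uint8),cv2.MORPH_CLOSE,np.ones((3,3)))); ys,xs=np.nonzero(m); print('mat',m.sum(),rect(ray(np.c_[xs,ys],K,T,.003)),np.median(Z[m]))
    q=(h>105)&(h<125)&(s>150)&near&(Z>.034)&(Z<.05); print('caddy rim',q.sum(),rect(W[q]), W[q].min(0).round(3),W[q].max(0).round(3))
    q=(s<60)&(v>120)&near&(Z>.024)&(Z<.036)&(W[...,0]>.5); 
    if q.sum(): q=big(q); print('module lid',q.sum(),rect(W[q]),np.median(Z[q]))
p=cv2.imread('pics/scene0.png')[90:260,120:380]; s2=cv2.imread('pics/side0.png')[110:250,170:350]
a=cv2.resize(p,(780,510),interpolation=2)
cv2.imwrite('pics/crop0.png',a)
E
```

```text
scene
mat px [0.587 0.306 0.001] [np.int64(30), np.int64(19), np.int64(55)]
template (array([ 557.5, -295. ]), array([141.7, 161.8]), 7.11) 0.002125771487750061
 outline 61 (array([ 556.7, -294.8]), array([51.5, 94.7]), 6.5)
mat 17 (array([530.1, 321.8]), array([ 5.2, 46.2]), 9.08) 0.002623625310249844
caddy rim 275 (array([511.,  -6.]), array([142.1, 228.6]), 6.72) [ 0.451 -0.125  0.034] [0.593 0.114 0.049]
module lid 335 (array([535.9,   3.4]), array([48.9, 64.2]), 3.49) 0.03092952378391267
side
mat px [0.522 0.28  0.004] [np.int64(15), np.int64(11), np.int64(48)]
red 238 134 top z 0.1837 ctr [ 0.4842 -0.0828  0.1827] [ 0.4844 -0.0836  0.1817]
yel 222 135 top z 0.1834 ctr [ 0.4796 -0.0108  0.1823] [ 0.4795 -0.0117  0.1816]
blu 108 59 top z 0.1787 ctr [0.4688 0.0612 0.1775] [0.4692 0.0616 0.1769]
template (array([ 558.8, -295.1]), array([141.6, 161.9]), 7.26) 0.0026131681241102767
 outline 116 (array([ 558.8, -294.5]), array([52.7, 96.7]), 7.25)
mat 700 (array([492.9, 275.8]), array([192. , 127.7]), 8.14) 0.002233272700220501
caddy rim 366 (array([510.5,  -6.2]), array([141.4, 229.7]), 6.8) [ 0.43  -0.127  0.034] [0.593 0.114 0.05 ]
module lid 204 (array([536.5,   4.6]), array([46.7, 63.8]), 2.5) 0.031075093274094412
```

View pics/crop0.png

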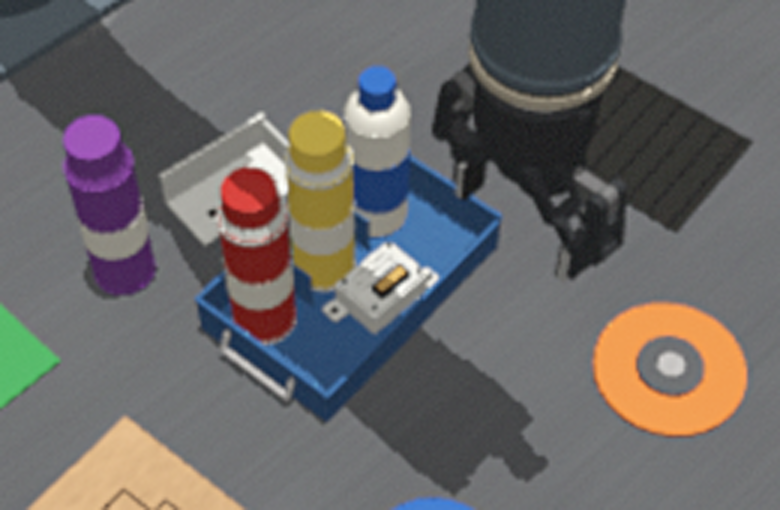

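The crop confirms it. The red can is at crop (258,255), yellow at (322,200), the bottle at (380,150), and the module at (385,285) with one ear seen at (335,310). The mat is partly hidden behind the gripper, so I get its ends from rays through its corners.

Run:
```python
from h import *
p,d,K,T=load("scene0.npz"); p2,d2,K2,T2=load("side0.npz")
print('mat scene right corners',ray([(370,136.7),(345.7,166.7)],K,T,.003).round(3).tolist())
h,s,v=hsv(p2);W=cloud(d2,K2,T2)
m=(v<48)&(s<90)&(W[...,2]<.012)&(W[...,0]>.35)&(W[...,0]<.85)&(W[...,1]>.1)&(W[...,1]<.5)
m=big(cv2.morphologyEx(m.astype(np.uint8),cv2.MORPH_CLOSE,np.ones((3,3)))); ys,xs=np.nonzero(m)
r=cv2.minAreaRect((ray(np.c_[xs,ys],K2,T2,.003)[:,:2]*1000).astype(np.float32)); print('mat side corners',cv2.boxPoints(r).round(0).tolist())
for pp,dd,k,t in((p,d,K,T),(p2,d2,K2,T2)):
    h,s,v=hsv(pp);W=cloud(dd,k,t)
    q=big((h>130)&(h<160)&(s>120)&(W[...,2]>.1)); P=W[q&(W[...,2]>.178)]; print('purple',P.mean(0).round(3),W[q][:,:2].min(0).round(3),W[q][:,:2].max(0).round(3))
    q=(v>90)&(s<60)&(W[...,2]>.015)&(W[...,2]<.06)&(W[...,0]>.3)&(W[...,0]<.46)&(abs(W[...,1])<.12); print('bracket',W[q].min(0).round(3),W[q].max(0).round(3))
```

```text
mat scene right corners [[0.643, 0.365, 0.003], [0.663, 0.239, 0.003]]
mat side corners [[389.0, 325.0], [407.0, 199.0], [597.0, 226.0], [579.0, 353.0]]
purple [ 0.372 -0.14   0.191] [ 0.343 -0.47 ] [ 1.037 -0.111]
bracket [ 0.329 -0.118  0.015] [0.452 0.046 0.057]
purple [ 0.365 -0.141  0.185] [ 0.34  -0.716] [ 0.485 -0.116]
bracket [ 0.338 -0.017  0.015] [0.455 0.055 0.06 ]
```

```bash
python3 -m inch '[[1,0.305,-0.5,0,0,0,0],[1,0.305,-1,0,0,0,0],[1,0.305,-1,0,0,0,0],[1,0.305,-1,0,0,0,0],[1,0.305,-1,0,0,0,0],[1,0.305,-1,0,0,0,0],[1,0.305,-1,0,0,0,0],[1,0.305,-1,0,0,0,0]]' 40
```

```text
t: 1.1
tool_pos: [0.4755, 0.0608, 0.209]
eef_rot: [-3.141, 0.0, 1.57]
ft_force: [0.5, 0.2, 0.0]
opening: 0.998
finger_force: 0.0
```

Run:
```python
from h import *
from cell import *
c=calibration("wrist");p,d=read_camera("wrist"); cv2.imwrite("pics/w0.png",p[:,:,::-1]); np.savez("w0.npz",p=p,d=d,**c)
K,T=c['K'],c['extrinsics'];W=cloud(d,K,T);h,s,v=hsv(p);Z=W[...,2]
for k,m in dict(red=((h<6)|(h>174))&(s>150),yel=(h>18)&(h<30)&(s>140),blu=(h>105)&(h<125)&(s>150)).items():
    q=m&(Z>.165)&(Z<.2)
    if q.sum()>5: q=big(q);P=W[q];print(k,q.sum(),((P.min(0)+P.max(0))/2).round(4),P.mean(0).round(4))
q=(h>105)&(h<125)&(s>150)&(Z>.034)&(Z<.05); print('rim',q.sum(),rect(W[q]))
q=big((s<60)&(v>120)&(Z>.024)&(Z<.036)&(W[...,0]>.5)); print('module lid',q.sum(),rect(W[q]),np.median(Z[q]))
```

```text
red 69 [ 0.4813 -0.059   0.1673] [ 0.4805 -0.0588  0.1667]
yel 2101 [ 0.4779 -0.0022  0.174 ] [0.4771 0.0023 0.1785]
blu 1477 [0.4691 0.0648 0.1719] [0.4688 0.0664 0.1761]
rim 1850 (array([509.9,  -3.7]), array([141.3, 228.3]), 6.91)
module lid 1672 (array([534.7,   7.7]), array([47.9, 63.5]), 1.42) 0.031075197698164386
```

View pics/w0.png

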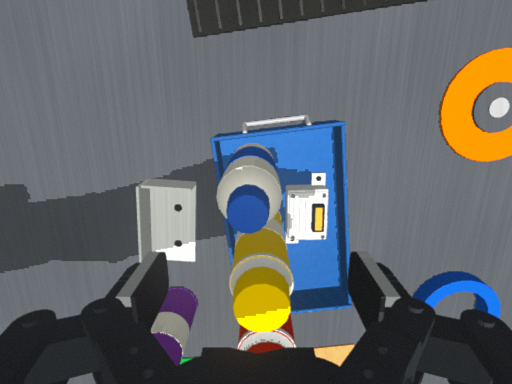

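The wrist view shows the bottle cap at (248,210) between the open fingers. The module is at (308,213), clear of the caddy's walls, with one ear at (319,179). Its estimates agree with the fixed cameras to about 2 mm, so I pick the bottle.

```bash
python3 -m inch '[[1,0.005,-0.0275,0.1,0,0,0],[1,0.005,-0.0275,0.25,0,0,0],[1,0.005,-0.0275,0.4,0,0,0],[1,0.005,-0.0275,0.485,0,0,0],[1,0.005,-0.0275,0.485,0,0,0],[1,0.005,-0.0275,0.485,0,0,0],[0,0.005,-0.0275,0.485,0,0,0],[-0.5,0.005,-0.0275,0.485,0,0,0],[-0.5,0.005,-0.0275,0.485,0,0,0],[-0.5,0.005,-0.0275,0.485,0,0,0],[-0.5,0.005,-0.0275,0.485,0,0,0],[-0.5,0.005,-0.0275,0.485,0,0,0]]' 40
```

```text
t: 2.65
tool_pos: [0.4699, 0.0622, 0.1134]
eef_rot: [3.14, -0.0, 1.571]
ft_force: [-2.8, -1.0, 11.4]
opening: 0.579
finger_force: 39.4
```

```bash
python3 -m inch '[[-0.5,0,0,-0.1,0,0,0],[-0.5,0,0,-0.25,0,0,0],[-0.5,0,0,-0.4,0,0,0],[-0.5,0.05,0,-0.4,0,0,0],[-0.5,0.25,0.1,-0.4,0,0,0],[-0.5,0.5,0.3,-0.4,0,0,0],[-0.5,0.75,0.5,-0.4,0,0,0],[-0.5,0.95,0.65,-0.4,0,0,0],[-0.5,1,0.6975,-0.4,0,0,0],[-0.5,1,0.6975,-0.4,0,0,0],[-0.5,1,0.6975,-0.4,0,0,0]]' && python3 -m inch '[[-0.5,0.1,0,0,0,0,0],[-0.5,0.165,0,0.1,0,0,0],[-0.5,0.165,0,0.2,0,0,0],[-0.5,0.165,0,0.3,0,0,0],[-0.5,0.165,0,0.36,0,0,0],[-0.5,0.165,0,0.38,0,0,0],[-0.5,0.165,0,0.39,0,0,0],[-0.5,0.165,0,0.395,0,0,0],[-0.5,0.165,0,0.395,0,0,0],[-0.5,0.165,0,0.395,0,0,0]]'
python3 - <<'E'
from h import *
from cell import *
p,d=read_camera("side"); cv2.imwrite("pics/s1.png",p[:,:,::-1][60:300,150:400])
E
```

```text
t: 4.03
tool_pos: [0.6082, 0.2604, 0.1917]
eef_rot: [-3.14, 0.001, 1.57]
ft_force: [0.8, 0.4, -2.7]
opening: 0.577
finger_force: 42.6
t: 5.28
tool_pos: [0.6105, 0.2959, 0.1159]
eef_rot: [3.138, -0.002, 1.571]
ft_force: [-2.8, -0.7, 7.8]
opening: 0.572
finger_force: 43.2
```

View pics/s1.png

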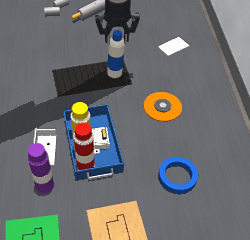

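The bottle stands on the far end of the mat at crop (115,62). I release it and fetch the yellow can.

```bash
python3 -m inch '[[0.4,0,0,-0.005,0,0,0],[0.6,0,0,-0.01,0,0,0],[0.6,0,0,-0.01,0,0,0],[0.6,0,0,-0.01,0,0,0],[0.6,0,0,-0.1,0,0,0],[0.6,0,0,-0.25,0,0,0],[0.6,0,0,-0.45,0,0,0],[1,0,0,-0.5,0,0,0],[1,-0.2,-0.1,-0.5,0,0,0],[1,-0.5,-0.3,-0.5,0,0,0],[1,-0.8,-0.5,-0.5,0,0,0],[1,-1,-0.645,-0.5,0,0,0],[1,-1,-0.645,-0.5,0,0,0],[1,-1,-0.645,-0.5,0,0,0]]' && python3 -m inch '[[1,-0.3,0,0,0,0,0],[1,-0.53,0,0,0,0,0],[1,-0.53,0,0,0,0,0],[1,-0.53,0,0,0,0,0],[1,-0.53,0,0,0,0,0]]'
python3 - <<'E'
from h import *
from cell import *
for n in ("side","scene"):
    c=calibration(n);p,d=read_camera(n); np.savez(n+"1.npz",p=p,d=d,**c)
    K,T=c['K'],c['extrinsics'];W=cloud(d,K,T);h,s,v=hsv(p);Z=W[...,2]
    for k,m in dict(red=((h<6)|(h>174))&(s>150),yel=(h>18)&(h<30)&(s>140),blu=(h>105)&(h<125)&(s>150)).items():
        q=m&(Z>.165)&(Z<.2)&(W[...,0]>.35)&(W[...,0]<.75)
        if q.sum()>5: q=big(q);P=W[q&(Z>.175)];print(k,q.sum(),((P.min(0)+P.max(0))/2).round(4),P.mean(0).round(4))
E
```

```text
t: 7.08
tool_pos: [0.4804, 0.0951, 0.2139]
eef_rot: [3.14, -0.001, 1.57]
ft_force: [0.5, 0.1, -0.3]
opening: 0.999
finger_force: 0.0
t: 7.7
tool_pos: [0.4805, -0.0091, 0.2132]
eef_rot: [-3.141, -0.001, 1.574]
ft_force: [-0.4, 0.1, 0.1]
opening: 1.001
finger_force: 0.0
red 218 [ 0.4838 -0.0828  0.1804] [ 0.4843 -0.0845  0.1812]
yel 207 [ 0.4794 -0.0104  0.1803] [ 0.4797 -0.0124  0.1809]
blu 69 [0.6064 0.2932 0.1788] [0.6062 0.293  0.1783]
red 283 [ 0.4859 -0.0832  0.1801] [ 0.4869 -0.0843  0.1807]
yel 276 [ 0.4799 -0.0104  0.1802] [ 0.4813 -0.0119  0.1806]
blu 115 [0.6071 0.2927 0.1791] [0.6078 0.293  0.178 ]
```

The bottle stands upright at about (0.607, 0.293) with its top at 0.179. Next is the yellow can.

```bash
python3 -m inch '[[1,0.005,0.005,0.1,0,0,0],[1,0.005,0.005,0.25,0,0,0],[1,0.005,0.005,0.4,0,0,0],[1,0.005,0.005,0.48,0,0,0],[1,0.005,0.005,0.48,0,0,0],[1,0.005,0.005,0.48,0,0,0],[0,0.005,0.005,0.48,0,0,0],[-0.5,0.005,0.005,0.48,0,0,0],[-0.5,0.005,0.005,0.48,0,0,0],[-0.5,0.005,0.005,0.48,0,0,0],[-0.5,0.005,0.005,0.48,0,0,0],[-0.5,0.005,0.005,0.48,0,0,0]]' 40 && python3 -m inch '[[-0.5,0,0,-0.1,0,0,0],[-0.5,0,0,-0.25,0,0,0],[-0.5,0,0,-0.4,0,0,0],[-0.5,0.05,0,-0.4,0,0,0],[-0.5,0.25,0.05,-0.4,0,0,0],[-0.5,0.5,0.1,-0.4,0,0,0],[-0.5,0.75,0.15,-0.4,0,0,0],[-0.5,0.95,0.2,-0.4,0,0,0],[-0.5,1,0.22,-0.4,0,0,0],[-0.5,1,0.22,-0.4,0,0,0]]'
```

```text
t: 9.3
tool_pos: [0.4814, -0.01, 0.1183]
eef_rot: [3.14, -0.0, 1.571]
ft_force: [-2.1, -0.1, 9.1]
opening: 0.599
finger_force: 39.9
t: 10.55
tool_pos: [0.5243, 0.1903, 0.196]
eef_rot: [-3.14, 0.001, 1.572]
ft_force: [-0.8, 0.4, -3.4]
opening: 0.588
finger_force: 43.2
```

```bash
python3 -m inch '[[-0.5,0.2,0,0,0,0,0],[-0.5,0.42,0,0,0,0,0],[-0.5,0.46,0,0,0,0,0],[-0.5,0.46,0,0.1,0,0,0],[-0.5,0.46,0,0.2,0,0,0],[-0.5,0.46,0,0.3,0,0,0],[-0.5,0.46,0,0.36,0,0,0],[-0.5,0.46,0,0.38,0,0,0],[-0.5,0.46,0,0.39,0,0,0],[-0.5,0.46,0,0.39,0,0,0],[-0.5,0.46,0,0.39,0,0,0]]' && python3 -m inch '[[0.4,0,0,-0.005,0,0,0],[0.6,0,0,-0.01,0,0,0],[0.6,0,0,-0.01,0,0,0],[0.6,0,0,-0.01,0,0,0],[0.6,0,0,-0.1,0,0,0],[0.6,0,0,-0.25,0,0,0],[0.6,0,0,-0.45,0,0,0],[1,0,0,-0.5,0,0,0],[1,-0.2,-0.05,-0.5,0,0,0],[1,-0.5,-0.1,-0.5,0,0,0],[1,-0.8,-0.15,-0.5,0,0,0],[1,-1,-0.1925,-0.5,0,0,0],[1,-1,-0.1925,-0.5,0,0,0]]' && python3 -m inch '[[1,-0.3,0,0,0,0,0],[1,-0.6,0,0,0,0,0],[1,-0.82,0,0,0,0,0],[1,-0.82,0,0,0,0,0],[1,-0.82,0,0,0,0,0],[1,-0.82,0,0,0,0,0]]'
```

```text
t: 11.92
tool_pos: [0.5252, 0.2821, 0.1198]
eef_rot: [3.141, -0.0, 1.571]
ft_force: [-0.8, 0.7, -2.7]
opening: 0.596
finger_force: 43.3
t: 13.55
tool_pos: [0.4857, 0.0783, 0.2191]
eef_rot: [-3.141, 0.001, 1.565]
ft_force: [1.4, 0.5, 0.1]
opening: 0.999
finger_force: 0.0
t: 14.3
tool_pos: [0.4868, -0.0802, 0.2191]
eef_rot: [-3.141, -0.001, 1.573]
ft_force: [-0.4, 1.2, 0.4]
opening: 1.0
finger_force: 0.0
```

```bash
python3 -m inch '[[1,0,0,0.1,0,0,0],[1,0,0,0.25,0,0,0],[1,0,0,0.4,0,0,0],[1,0,0,0.51,0,0,0],[1,0,0,0.51,0,0,0],[1,0,0,0.51,0,0,0],[0,0,0,0.51,0,0,0],[-0.5,0,0,0.51,0,0,0],[-0.5,0,0,0.51,0,0,0],[-0.5,0,0,0.51,0,0,0],[-0.5,0,0,0.51,0,0,0],[-0.5,0,0,0.51,0,0,0]]' 40 && python3 -m inch '[[-0.5,0,0,-0.1,0,0,0],[-0.5,0,0,-0.25,0,0,0],[-0.5,0,0,-0.4,0,0,0],[-0.5,0.05,0,-0.4,0,0,0],[-0.5,0.25,-0.05,-0.4,0,0,0],[-0.5,0.5,-0.1,-0.4,0,0,0],[-0.5,0.75,-0.15,-0.4,0,0,0],[-0.5,0.95,-0.2,-0.4,0,0,0],[-0.5,1,-0.2275,-0.4,0,0,0],[-0.5,1,-0.2275,-0.4,0,0,0]]' && python3 -m inch '[[-0.5,0.25,0,0,0,0,0],[-0.5,0.5,0,0,0,0,0],[-0.5,0.7,0,0,0,0,0],[-0.5,0.76,0,0,0,0,0],[-0.5,0.76,0,0,0,0,0],[-0.5,0.76,0,0.1,0,0,0],[-0.5,0.76,0,0.2,0,0,0],[-0.5,0.76,0,0.3,0,0,0],[-0.5,0.76,0,0.36,0,0,0],[-0.5,0.76,0,0.38,0,0,0],[-0.5,0.76,0,0.39,0,0,0],[-0.5,0.76,0,0.39,0,0,0],[-0.5,0.76,0,0.39,0,0,0]]'
```

```text
t: 15.8
tool_pos: [0.4869, -0.0822, 0.1184]
eef_rot: [3.14, 0.0, 1.571]
ft_force: [-2.3, -0.5, 9.3]
opening: 0.597
finger_force: 39.9
t: 17.05
tool_pos: [0.44, 0.1184, 0.1965]
eef_rot: [-3.14, 0.001, 1.573]
ft_force: [0.6, -1.4, -3.6]
opening: 0.595
finger_force: 43.3
t: 18.68
tool_pos: [0.4413, 0.2702, 0.1197]
eef_rot: [3.141, -0.0, 1.571]
ft_force: [-0.1, 0.1, -2.0]
opening: 0.592
finger_force: 43.3
```

```bash
python3 -m inch '[[0.4,0,0,-0.005,0,0,0],[0.6,0,0,-0.01,0,0,0],[0.6,0,0,-0.01,0,0,0],[0.6,0,0,-0.01,0,0,0],[0.6,0,0,-0.1,0,0,0],[0.6,0,0,-0.25,0,0,0],[0.6,0,0,-0.45,0,0,0],[0.6,-0.1,0,-0.5,0,0,0],[1,-0.2,0.05,-0.5,0,0,0],[1,-0.5,0.2,-0.5,0,0,0],[1,-0.8,0.4,-0.5,0,0,0],[1,-1,0.48,-0.5,0,0,0],[1,-1,0.48,-0.5,0,0,0],[1,-1,0.48,-0.5,0,0,0],[1,-1,0.48,-0.5,0,0,0]]'
cat > look.py <<'E'
from h import *
from cell import *
import sys
tag=sys.argv[1]
for n in ("side","scene","wrist"):
    c=calibration(n);p,d=read_camera(n); np.savez(n+tag+".npz",p=p,d=d,**c); cv2.imwrite(f"pics/{n}{tag}.png",p[:,:,::-1])
    K,T=c['K'],c['extrinsics'];W=cloud(d,K,T);h,s,v=hsv(p);Z=W[...,2]; print(n)
    for k,m in dict(red=((h<6)|(h>174))&(s>150),yel=(h>18)&(h<30)&(s>140),blu=(h>105)&(h<125)&(s>150)).items():
        q=m&(Z>.165)&(Z<.2)&(W[...,0]>.35)&(W[...,0]<.75)
        if n!="wrist" and q.sum()>5: q=big(q);P=W[q&(Z>.175)];print(k,q.sum(),((P.min(0)+P.max(0))/2).round(4))
    q=(h>105)&(h<125)&(s>150)&(Z>.034)&(Z<.05)&(W[...,1]<.13)&(W[...,1]>-.14)
    if q.sum(): print('rim',q.sum(),rect(W[q]))
    q=(s<60)&(v>120)&(Z>.024)&(Z<.036)&(W[...,0]>.49)&(W[...,0]<.6)&(abs(W[...,1])<.1)
    if q.sum(): q=big(q); ys,xs=np.nonzero(q); print('module lid',q.sum(),rect(ray(np.c_[xs,ys],K,T,.032)),np.median(Z[q]))
E
python3 look.py 2
```

```text
t: 20.55
tool_pos: [0.5363, 0.0713, 0.2191]
eef_rot: [-3.141, -0.0, 1.573]
ft_force: [-0.1, 0.2, -0.3]
opening: 1.001
finger_force: 0.0
side
red 153 [0.4394 0.2693 0.1808]
blu 16 [0.6114 0.2995 0.179 ]
rim 514 (array([510.4,  -5.6]), array([141.4, 231.8]), 6.97)
module lid 209 (array([535. ,   0.7]), array([47.2, 66.5]), 3.18) 0.031112224676569156
scene
red 202 [0.4391 0.2676 0.181 ]
yel 241 [0.5232 0.2814 0.1808]
blu 114 [0.6076 0.2936 0.1787]
rim 469 (array([510.8,  -5.9]), array([143.2, 228.6]), 6.8)
module lid 323 (array([538.5,   2.7]), array([49.1, 64.3]), 2.1) 0.0307424195267898
wrist
rim 3061 (array([509.6,  -3.6]), array([141.4, 227.9]), 6.84)
module lid 1517 (array([534.7,   9.7]), array([46.9, 63.1]), 1.06) 0.030995077586141062
```

View pics/wrist2.png

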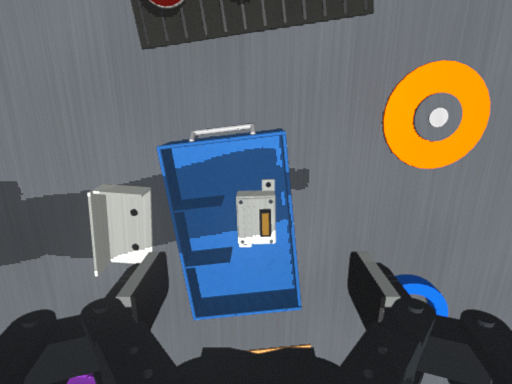

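View pics/scene2.png

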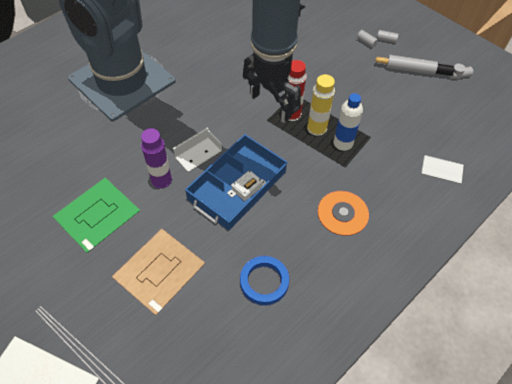

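All three stand on the mat in the scene view: red (295,95), yellow (320,105), bottle (347,125). The module is still in the trough, at scene (248,184) and wrist (257,218). I zoom in to separate its lid from its side faces.

Run:
```python
from h import *
a=cv2.imread('pics/wrist2.png')[170:255,215:300]; b=cv2.imread('pics/scene2.png')[160:210,222:272]; 
cv2.imwrite('pics/c2.png',np.hstack([cv2.resize(a,(400,400),interpolation=0),cv2.resize(b,(400,400),interpolation=0)]))
p,d,K,T=load('wrist2.npz'); W=cloud(d,K,T)
for c in (245,256,272): print([(r,*(W[r,c]*1000).round(0).astype(int).tolist()) for r in range(178,252,4)])
for n in('scene','wrist','side'):
    p,d,K,T=load(n+'2.npz');W=cloud(d,K,T)
    q=(W[...,2]>.0275)&(W[...,2]<.045)&(W[...,0]>.505)&(W[...,0]<.567)&(abs(W[...,1])<.06)
    print(n,q.sum(),rect(W[q]),W[q].mean(0).round(4)); print(T[:3,3].round(3))
```

```text
[(178, 521, 54, 1), (182, 521, 49, 2), (186, 521, 44, 2), (190, 521, 38, 2), (194, 521, 39, 20), (198, 522, 36, 29), (202, 522, 32, 30), (206, 522, 27, 30), (210, 522, 22, 31), (214, 522, 17, 31), (218, 522, 11, 29), (222, 522, 6, 31), (226, 521, 1, 30), (230, 521, -4, 32), (234, 521, -10, 31), (238, 521, -15, 31), (242, 521, -20, 32), (246, 520, -39, 5), (250, 520, -47, 1)]
[(178, 535, 54, 1), (182, 535, 49, 2), (186, 535, 43, 0), (190, 535, 39, 5), (194, 535, 39, 21), (198, 535, 36, 30), (202, 535, 32, 31), (206, 535, 27, 31), (210, 535, 22, 31), (214, 535, 17, 32), (218, 535, 11, 31), (222, 535, 7, 32), (226, 535, 1, 30), (230, 535, -5, 30), (234, 535, -9, 32), (238, 535, -15, 31), (242, 535, -20, 32), (246, 535, -41, 0), (250, 535, -47, 0)]
[(178, 555, 54, 1), (182, 555, 50, 5), (186, 555, 45, 5), (190, 555, 39, 4), (194, 554, 39, 23), (198, 554, 37, 31), (202, 554, 33, 34), (206, 554, 27, 32), (210, 554, 21, 30), (214, 554, 17, 32), (218, 555, 11, 31), (222, 555, 6, 32), (226, 555, 1, 30), (230, 555, -4, 31), (234, 555, -10, 30), (238, 555, -15, 31), (242, 555, -20, 33), (246, 557, -41, 1), (250, 557, -47, 2)]
scene 357 (array([536.5,   4. ]), array([47.1, 62.3]), 2.72) [0.5376 0.0034 0.033 ]
[ 1.037 -0.47   1.058]
wrist 1653 (array([534.2,   7.9]), array([45.9, 61.2]), 1.04) [0.5346 0.0092 0.0328]
[0.537 0.147 0.383]
side 244 (array([536.1,   4.5]), array([66.1, 44.7]), 88.86) [0.5359 0.0018 0.0332]
[ 0.485 -0.716  1.001]
```

View pics/c2.png

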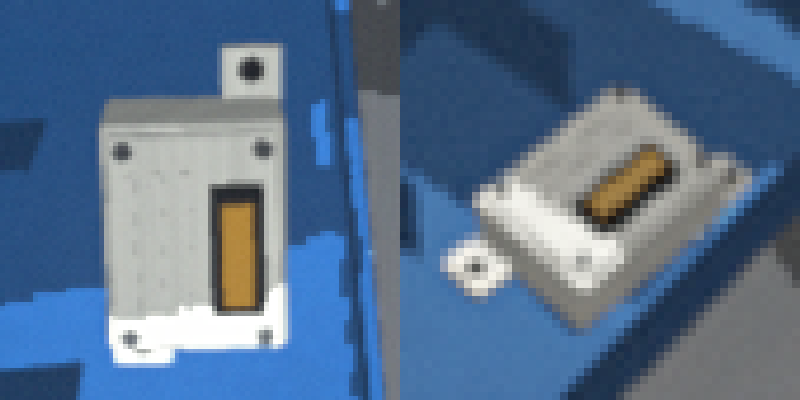

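The crops show the box and its two ears clearly, at crop (250,70) and at (140,355) lower left. With the cameras' biases, checked against the cans I placed, the module centre is about (0.538, 0.006) with yaw about 1.5°. I turn the gripper 90° and look again from closer.

```bash
python3 -m inch '[[1,-0.1,0.005,0,0,0,0.06],[1,-0.32,0.005,0,0,0,0.12],[1,-0.32,0.005,0.1,0,0,0.18],[1,-0.32,0.005,0.2,0,0,0.24],[1,-0.32,0.005,0.3,0,0,0.3],[1,-0.32,0.005,0.4,0,0,0.36],[1,-0.32,0.005,0.495,0,0,0.42],[1,-0.32,0.005,0.495,0,0,0.4917],[1,-0.32,0.005,0.495,0,0,0.4917],[1,-0.32,0.005,0.495,0,0,0.4917],[1,-0.32,0.005,0.495,0,0,0.4917],[1,-0.32,0.005,0.495,0,0,0.4917],[1,-0.32,0.005,0.495,0,0,0.4917]]'
python3 - <<'E'
from h import *
from cell import *
c=calibration("wrist");p,d=read_camera("wrist"); cv2.imwrite("pics/w3.png",p[:,:,::-1]); np.savez("w3.npz",p=p,d=d,**c)
W=cloud(d,c['K'],c['extrinsics'])
q=(W[...,2]>.0275)&(W[...,2]<.045)&(W[...,0]>.505)&(W[...,0]<.567)&(abs(W[...,1])<.06)
print(q.sum(),rect(W[q]),W[q].mean(0).round(4));
E
```

```text
t: 22.32
tool_pos: [0.5381, 0.0059, 0.1204]
eef_rot: [-3.141, -0.0, 0.027]
ft_force: [-0.9, 0.1, -0.1]
opening: 1.0
finger_force: 0.0
3435 (array([535.8,   7.1]), array([44.9, 61.9]), 1.21) [0.5369 0.007  0.033 ]
```

View pics/w3.png

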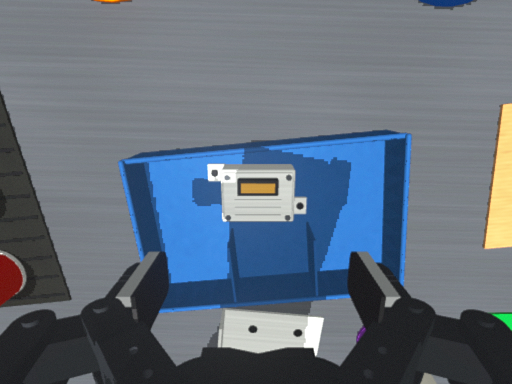

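The module lid, centre (258,193), lies midway between the fingertips, and both ears are clear. I go down and grip.

```bash
python3 -m inch '[[1,-0.005,0,0.15,0,0,0],[1,-0.005,0,0.3,0,0,0],[1,-0.005,0,0.45,0,0,0],[1,-0.005,0,0.53,0,0,0],[1,-0.005,0,0.56,0,0,0],[1,-0.005,0,0.57,0,0,0],[1,-0.005,0,0.58,0,0,0],[0.8,-0.005,0,0.58,0,0,0],[0.6,-0.005,0,0.58,0,0,0],[0.3,-0.005,0,0.58,0,0,0],[0.3,-0.005,0,0.58,0,0,0],[0.2,-0.005,0,0.58,0,0,0],[0.2,-0.005,0,0.58,0,0,0]]' 40
```

```text
t: 24.0
tool_pos: [0.5372, 0.006, 0.0053]
eef_rot: [-3.141, -0.001, 0.026]
ft_force: [-2.8, 0.2, 12.1]
opening: 0.652
finger_force: 39.7
```

Run:
```python
from h import *
from cell import *
p,d=read_camera("wrist"); cv2.imwrite("pics/w4.png",p[100:,:,::-1])
```

View pics/w4.png

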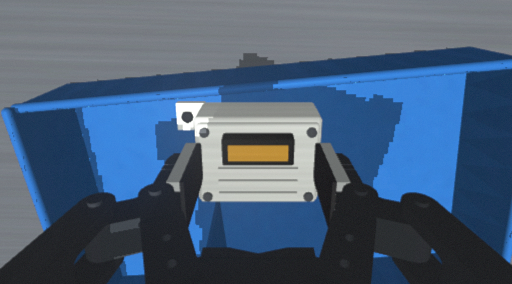

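The module is gripped squarely across its y faces. I lift it and carry it over the template.

```bash
python3 -m inch '[[0.2,0,0,-0.1,0,0,0],[0.2,0,0,-0.25,0,0,0],[0.2,0,0,-0.4,0,0,0],[0.2,0,0.05,-0.5,0,0,0],[0.2,0.01,0.25,-0.5,0,0,0],[0.2,0.02,0.5,-0.5,0,0,0],[0.2,0.03,0.75,-0.5,0,0,0],[0.2,0.0375,0.8,-0.5,0,0,0],[0.2,0.0375,0.8,-0.5,0,0,0]]' && python3 -m inch '[[0.2,0.01,0.2,0,0,0,-0.01],[0.2,0.02,0.45,0,0,0,-0.02],[0.2,0.0375,0.65,0,0,0,-0.0317],[0.2,0.0375,0.7025,0.1,0,0,-0.0317],[0.2,0.0375,0.7025,0.2,0,0,-0.0317],[0.2,0.0375,0.7025,0.2,0,0,-0.0317],[0.2,0.0375,0.7025,0.2,0,0,-0.0317],[0.2,0.0375,0.7025,0.2,0,0,-0.0317]]'
python3 - <<'E'
from h import *
from cell import *
for n in("wrist","side","scene"):
    c=calibration(n);p,d=read_camera(n); cv2.imwrite(f"pics/{n}5.png",p[:,:,::-1]); np.savez(n+"5.npz",p=p,d=d,**c)
    W=cloud(d,c['K'],c['extrinsics'])
    h,s,v=hsv(p)
    q=(s<60)&(v>110)&(W[...,2]>.075)&(W[...,2]<.115)&(abs(W[...,0]-.56)<.05)&(abs(W[...,1]+.294)<.06)
    if q.sum(): q=big(q); print(n,q.sum(),rect(W[q]),np.median(W[q][:,2]).round(4),c['extrinsics'][:3,3])
E
```

```text
t: 25.18
tool_pos: [0.5486, -0.1541, 0.1042]
eef_rot: [-3.141, 0.0, 0.025]
ft_force: [-0.1, 0.2, 0.2]
opening: 0.6
finger_force: 0.0
t: 26.18
tool_pos: [0.5605, -0.2934, 0.0651]
eef_rot: [3.141, -0.001, 0.127]
ft_force: [0.2, -0.5, -0.4]
opening: 0.605
finger_force: 0.0
wrist 1 (array([ 575.5, -319.4]), array([0., 0.]), 0.0) 0.0942 [ 0.63553672 -0.28326289  0.22897438]
side 1 (array([ 555.4, -327.7]), array([0., 0.]), 0.0) 0.0979 [ 0.48546978 -0.71644461  1.00069844]
scene 1 (array([ 569.7, -264.2]), array([0., 0.]), 0.0) 0.1111 [ 1.03674606 -0.47019293  1.05758909]
```

View pics/wrist5.png

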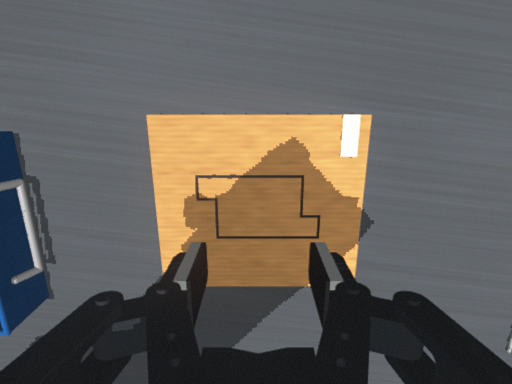

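The grip slipped: the hand is empty and the outline is bare, centre near (258,207). I check where the module is now.

Run:
```python
from h import *
for n in('scene','side'):
    p,d,K,T=load(n+'5.npz');W=cloud(d,K,T);Z=W[...,2]
    q=(Z>.0275)&(Z<.05)&(W[...,0]>.505)&(W[...,0]<.575)&(abs(W[...,1])<.08)
    q=big(q);print(n,q.sum(),rect(W[q]),W[q].mean(0).round(4),np.percentile(Z[q],[5,50,95]).round(4))
a=cv2.imread('pics/scene5.png')[140:230,180:300];b=cv2.imread('pics/side5.png')[160:245,195:280]
cv2.imwrite('pics/c5.png',np.hstack([cv2.resize(a,(480,360),interpolation=2),cv2.resize(b,(320,360),interpolation=2)]))
# outline from wrist
p,d,K,T=load('wrist5.npz');h,s,v=hsv(p);m=np.zeros(v.shape,np.uint8);m[165:245,180:335]=1
ys,xs=np.nonzero((v<60)&(m>0));P=ray(np.c_[xs,ys],K,T,.003);print('outline wrist',rect(P))
m=big((h>8)&(h<22)&(s>70)&(v>60)); ys,xs=np.nonzero(m);print('template wrist',rect(ray(np.c_[xs,ys],K,T,.003)))
```

```text
scene 358 (array([535.8,   9. ]), array([47.4, 62.5]), 2.04) [0.5369 0.0072 0.0329] [0.0284 0.0318 0.0404]Traceback (most recent call last):
  File "<stdin>", line 5, in <module>
  File "h.py", line 21, in big
    n,l,s,_=cv2.connectedComponentsWithStats(m.astype(np.uint8)); return l==1+np.argmax(s[1:,4])
                                                                              ~~~~~~~~~^^^^^^^^^
    return _wrapfunc(a, 'argmax', axis=axis, out=out, **kwds)
    return bound(*args, **kwds)
ValueError: attempt to get argmax of an empty sequence
```

Run:
```python
from h import *
a=cv2.imread('pics/scene5.png')[140:230,180:300]
cv2.imwrite('pics/c5.png',cv2.resize(a,(480,360),interpolation=2))
p,d,K,T=load('wrist5.npz');h,s,v=hsv(p);W=cloud(d,K,T);Z=W[...,2]
m=np.zeros(v.shape,np.uint8);m[165:245,190:325]=1
ys,xs=np.nonzero((v<60)&(s<140)&(m>0)&(Z<.02));P=ray(np.c_[xs,ys],K,T,.003);print('outline wrist',rect(P))
m=big((h>8)&(h<22)&(s>70)&(Z<.02)); ys,xs=np.nonzero(m);print('template wrist',rect(ray(np.c_[xs,ys],K,T,.003)))
p,d,K,T=load('w3.npz')
for f,z0 in(('wrist5.npz',.0651),('w3.npz',.1204)):
    p,d,K,T=load(f);W=cloud(d,K,T);Z=W[...,2]
    for c0,c1 in((130,212),(305,390)):
        q=np.zeros(Z.shape,bool);q[236:340,c0:c1]=1;q&=(Z>z0-.04)&(Z<z0+.07)&(d>0)
        z=Z[q]-z0; print(f,np.percentile(z,[1,5,20,50]).round(4)); t=W[q&(Z<z0+np.percentile(z,5))];print(t.min(0).round(3),t.max(0).round(3))
```

```text
outline wrist (array([ 558. , -294.6]), array([49.8, 93. ]), 7.24)
template wrist (array([ 558. , -293.8]), array([139.6, 160.3]), 7.24)
wrist5.npz [0.0261 0.0304 0.0389 0.0523]
[ 0.547 -0.269  0.088] [ 0.569 -0.259  0.096]
wrist5.npz [0.0263 0.0306 0.0392 0.0525]
[ 0.553 -0.328  0.088] [ 0.576 -0.317  0.096]
w3.npz [0.0352 0.0383 0.0441 0.0542]
[0.527 0.049 0.154] [0.548 0.05  0.159]
w3.npz [0.0352 0.0384 0.0445 0.0545]
[ 0.529 -0.038  0.154] [ 0.55  -0.035  0.159]
```

View pics/c5.png

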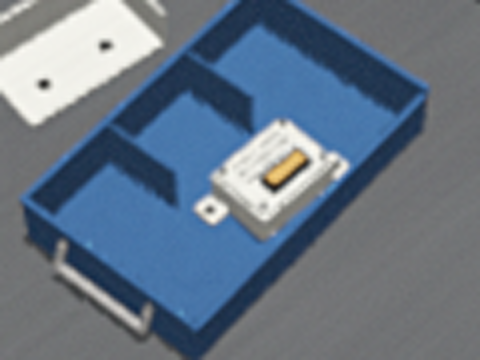

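Run:
```python
from h import *
p,d,K,T=load('wrist5.npz');W=cloud(d,K,T);print(K[0,0],T.round(3)[:3])
for c in(204,206,312,315): print(c,[(r,*(W[r,c]*1000).round(0).astype(int).tolist()) for r in range(238,300,5)])
a=cv2.imread('pics/wrist5.png')[225:325,140:370];cv2.imwrite('pics/c6.png',cv2.resize(a,(782,340),interpolation=0))
```

```text
309.0632662364522 [[ 0.126 -0.948 -0.292  0.636]
 [-0.992 -0.12  -0.037 -0.283]
 [-0.     0.294 -0.956  0.229]]
204 [(238, 527, -254, 3), (243, 568, -266, 95), (248, 566, -266, 96), (253, 563, -266, 95), (258, 561, -267, 97), (263, 559, -267, 97), (268, 557, -267, 97), (273, 555, -268, 99), (278, 553, -268, 100), (283, 550, -268, 100), (288, 548, -269, 101), (293, 474, -257, -1), (298, 468, -258, -1)]
206 [(238, 527, -255, 3), (243, 522, -256, 2), (248, 562, -266, 88), (253, 561, -267, 90), (258, 559, -267, 91), (263, 556, -267, 91), (268, 554, -268, 93), (273, 552, -268, 94), (278, 636, -283, 229), (283, 547, -269, 95), (288, 479, -259, 0), (293, 474, -259, 0), (298, 468, -259, -1)]
312 [(238, 537, -339, 2), (243, 575, -317, 95), (248, 573, -317, 97), (253, 571, -317, 98), (258, 569, -318, 98), (263, 567, -318, 99), (268, 564, -318, 100), (273, 562, -318, 100), (278, 560, -318, 102), (283, 559, -318, 103), (288, 556, -319, 103), (293, 553, -320, 103), (298, 481, -350, 0)]
315 [(238, 538, -342, 2), (243, 575, -318, 95), (248, 575, -317, 101), (253, 575, -317, 105), (258, 572, -317, 105), (263, 570, -317, 106), (268, 568, -318, 106), (273, 566, -318, 107), (278, 564, -318, 108), (283, 562, -318, 109), (288, 560, -318, 110), (293, 558, -319, 110), (298, 555, -319, 110)]
```

View pics/c6.png

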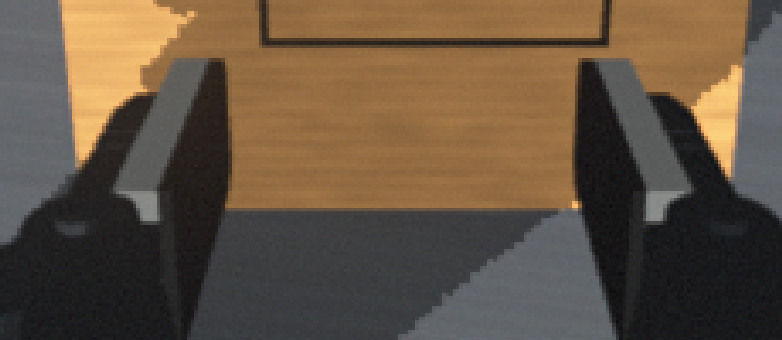

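The pads only reached the top of the box. Their tips sit about 14 mm behind the TCP at this opening, so the module stayed flat in the trough, shifted about 4 mm in +y. I go back, re-measure, and grip lower and firmer.

```bash
python3 -m inch '[[0.4,0,0,-0.15,0,0,0],[1,0,-0.1,-0.3,0,0,0],[1,0.01,-0.35,-0.3,0,0,0],[1,0.03,-0.65,-0.3,0,0,0],[1,0.05,-0.95,-0.3,0,0,0],[1,0.05,-1,-0.3,0,0,0],[1,0.05,-1,-0.3,0,0,0]]' && python3 -m inch '[[1,0.01,-0.2,0,0,0,0.01],[1,0.02,-0.45,0,0,0,0.02],[1,0.0255,-0.52,0,0,0,0.0317],[1,0.0255,-0.52,0,0,0,0.0317],[1,0.0255,-0.52,0,0,0,0.0317],[1,0.0255,-0.52,0,0,0,0.0317]]'
python3 - <<'E'
from h import *
from cell import *
c=calibration("wrist");p,d=read_camera("wrist"); np.savez("w6.npz",p=p,d=d,**c);cv2.imwrite("pics/w6.png",p[:,:,::-1])
W=cloud(d,c['K'],c['extrinsics'])
for f in('w3.npz','w6.npz'):
    p,d,K,T=load(f);W=cloud(d,K,T)
    q=(W[...,2]>.0275)&(W[...,2]<.045)&(W[...,0]>.505)&(W[...,0]<.567)&(abs(W[...,1])<.06)
    print(q.sum(),rect(W[q]),W[q].mean(0).round(4),T[:3,3].round(4));
E
```

```text
t: 27.2
tool_pos: [0.5449, -0.0939, 0.1246]
eef_rot: [3.141, -0.001, 0.127]
ft_force: [-0.1, -0.3, 1.0]
opening: 1.001
finger_force: 0.0
t: 27.95
tool_pos: [0.5369, 0.0076, 0.1244]
eef_rot: [3.141, -0.0, 0.024]
ft_force: [-0.3, -0.7, -0.1]
opening: 0.998
finger_force: 0.0
3435 (array([535.8,   7.1]), array([44.9, 61.9]), 1.21) [0.5369 0.007  0.033 ] [0.6138 0.0085 0.2843]
3385 (array([535.3,  11.4]), array([45.2, 62.2]), 1.21) [0.5363 0.011  0.0329] [0.6126 0.0101 0.2883]
```

```bash
python3 -m inch '[[1,0,-0.005,0.15,0,0,0],[1,0,-0.005,0.3,0,0,0],[1,0,-0.005,0.45,0,0,0],[1,0,-0.005,0.55,0,0,0],[1,0,-0.005,0.6,0,0,0],[1,0,-0.005,0.62,0,0,0],[1,0,-0.005,0.635,0,0,0],[1,0,-0.005,0.635,0,0,0]]' && python3 -m inch '[[0.8,0,0,0,0,0,0],[0.6,0,0,0,0,0,0],[0.3,0,0,0,0,0,0],[0,0,0,0,0,0,0],[0,0,0,0,0,0,0],[0,0,0,0,0,0,0]]' 50
python3 - <<'E'
from cell import *
import cv2
p,d=read_camera("wrist"); cv2.imwrite("pics/w7.png",p[150:330,130:390,::-1])
E
```

```text
t: 29.0
tool_pos: [0.537, 0.0105, -0.0023]
eef_rot: [-3.142, -0.001, 0.026]
ft_force: [-1.1, -0.0, -0.9]
opening: 1.002
finger_force: 0.0
t: 29.75
tool_pos: [0.5369, 0.0105, -0.0018]
eef_rot: [-3.141, -0.001, 0.026]
ft_force: [-1.9, 0.5, 12.6]
opening: 0.718
finger_force: 51.3
```

View pics/w7.png

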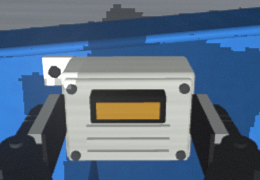

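The opening now matches the box and the grip force is 51 N, so I lift. I've used all 14 pictures and go on with numbers only.

```bash
python3 -m inch '[[0,0,0,-0.05,0,0,0],[0,0,0,-0.15,0,0,0],[0,0,0,-0.25,0,0,0],[0,0,0,-0.4,0,0,0],[0,0,0,-0.55,0,0,0],[0,0.0,0,-0.55,0,0,0]]' && python3 -m inch '[[0,0.005,0.1,0,0,0,0],[0,0.01,0.3,0,0,0,0],[0,0.02,0.5,0,0,0,0],[0,0.03,0.7,0,0,0,0],[0,0.035,0.8,0,0,0,0],[0,0.035,0.8,0,0,0,0]]'
```

```text
t: 30.55
tool_pos: [0.5379, 0.0105, 0.1093]
eef_rot: [-3.141, -0.004, 0.026]
ft_force: [0.6, 0.1, -3.3]
opening: 0.717
finger_force: 54.9
t: 31.3
tool_pos: [0.5469, -0.1511, 0.1063]
eef_rot: [3.141, 0.002, 0.023]
ft_force: [0.7, 0.7, -1.4]
opening: 0.713
finger_force: 54.9
```

```bash
python3 -m inch '[[0,0.01,0.2,0,0,0,-0.01],[0,0.02,0.4,0,0,0,-0.02],[0,0.03,0.6,0,0,0,-0.03],[0,0.038,0.7,0,0,0,-0.0317],[0,0.038,0.725,0.1,0,0,-0.0317],[0,0.038,0.725,0.25,0,0,-0.0317],[0,0.038,0.725,0.35,0,0,-0.0317],[0,0.038,0.725,0.41,0,0,-0.0317],[0,0.038,0.725,0.41,0,0,-0.0317],[0,0.038,0.725,0.41,0,0,-0.0317]]'
cat > mod.py <<'E'
from h import *
from cell import *
import sys
zt=float(sys.argv[1])   # lid height
for n in("wrist","side","scene"):
    c=calibration(n);p,d=read_camera(n);K,T=c['K'],c['extrinsics']; cv2.imwrite(f"pics/mod_{n}_{sys.argv[2]}.png",p[:,:,::-1]);np.savez(f"m_{n}_{sys.argv[2]}.npz",p=p,d=d,**c)
    W=cloud(d,K,T);h,s,v=hsv(p);Z=W[...,2]
    R=(abs(W[...,0]-.56)<.06)&(abs(W[...,1]+.294)<.07)
    q=R&(s<80)&(v>110)&(abs(Z-zt)<.004)
    if q.sum()>20: q=big(q); print(n,'lid',q.sum(),rect(W[q]),'mean z',np.median(Z[q]).round(4))
    # socket amber
    q=R&(h>10)&(h<25)&(s>90)&(Z>zt-.01)
    if q.sum()>5: q=big(q);print(n,'socket',q.sum(),W[q].mean(0).round(4))
    q=(h>8)&(h<22)&(s>70)&(Z<.02)&(Z>-.01)&(abs(W[...,0]-.56)<.12)&(abs(W[...,1]+.294)<.14)
    ys,xs=np.nonzero(big(q)); print(n,'template',len(xs),rect(ray(np.c_[xs,ys],K,T,.003)))
E
python3 mod.py .060 a
```

```text
t: 32.55
tool_pos: [0.5597, -0.2938, 0.0258]
eef_rot: [3.141, -0.001, 0.126]
ft_force: [0.4, 0.1, -2.3]
opening: 0.716
finger_force: 55.0
wrist lid 6840 (array([ 557.2, -293.2]), array([45.1, 60. ]), 7.44) mean z 0.0584
wrist socket 1186 [ 0.568  -0.2921  0.067 ]
wrist template 27956 (array([ 570.7, -292.1]), array([114. , 159.9]), 7.2)
side lid 135 (array([ 544.7, -297.2]), array([17.7, 62.6]), 8.11) mean z 0.0593
side socket 12 [ 0.5806 -0.321   0.1317]
side template 2146 (array([ 558.8, -295.2]), array([141.6, 161.8]), 7.23)
scene lid 262 (array([ 561.2, -295.3]), array([40.4, 63.2]), 8.33) mean z 0.059
scene socket 59 [ 0.5675 -0.2934  0.0667]
scene template 2454 (array([ 557.5, -295. ]), array([141.4, 161.7]), 7.19)
```

Against the template, seen with the same cameras, the held module is within about 1 mm, and the yaw matches. I lower and release it.

```bash
python3 -m inch '[[0,0.0025,0.0025,0.05,0,0,0],[0,0.0025,0.0025,0.1,0,0,0],[0,0.0025,0.0025,0.12,0,0,0],[0,0.0025,0.0025,0.13,0,0,0],[0,0.0025,0.0025,0.1325,0,0,0],[0,0.0025,0.0025,0.1325,0,0,0],[0,0.0025,0.0025,0.1325,0,0,0]]'
```

```text
t: 33.58
tool_pos: [0.5593, -0.2943, -0.0006]
eef_rot: [-3.141, 0.0, 0.125]
ft_force: [-3.3, 2.8, 6.8]
opening: 0.714
finger_force: 56.7
```

Contact at about 7 N. I open, lift straight up, back off a little and check.

```bash
python3 -m inch '[[0.5,0,0,0,0,0,0],[0.7,0,0,0,0,0,0],[1,0,0,0,0,0,0],[1,0,0,0,0,0,0],[1,0,0,0,0,0,0],[1,0,0,-0.1,0,0,0],[1,0,0,-0.25,0,0,0],[1,0,0,-0.5,0,0,0],[1,0,0,-0.75,0,0,0],[1,0,0,-0.9,0,0,0],[1,0,0,-0.9,0,0,0]]'; python3 mod.py .033 b
python3 - <<'E'
from h import *
p,d,K,T=load('m_wrist_b.npz');h,s,v=hsv(p);W=cloud(d,K,T);Z=W[...,2]
# box + ears footprint: bright grey above template
R=(abs(W[...,0]-.56)<.065)&(abs(W[...,1]+.294)<.075)
q=R&(Z>.0265)&(Z<.038)&(d>0); print('lid',q.sum(),rect(W[q])); 
e=R&(Z>.0045)&(Z<.012)&(s<60)&(v>90)
n,l,st,ce=cv2.connectedComponentsWithStats(e.astype(np.uint8))
for i in range(1,n):
    if st[i,4]>30: print('ear',st[i,4],rect(W[l==i]),W[l==i].mean(0).round(4))
o=R&(Z<.008)&(v<55)&(s<150); n,l,st,ce=cv2.connectedComponentsWithStats(o.astype(np.uint8))
for i in range(1,n):
    if st[i,4]>15: print('dark',st[i].tolist(),W[l==i].min(0).round(3),W[l==i].max(0).round(3))
E
```

```text
t: 34.95
tool_pos: [0.561, -0.2953, 0.1815]
eef_rot: [3.139, -0.004, 0.126]
ft_force: [0.5, -0.4, 0.1]
opening: 1.001
finger_force: 0.0
wrist lid 1803 (array([ 558.4, -294.2]), array([45.4, 61.8]), 8.85) mean z 0.0322
wrist socket 269 [ 0.568  -0.2929  0.0407]
wrist template 13499 (array([ 558.4, -293.6]), array([139.9, 160.5]), 7.17)
side lid 292 (array([ 557.9, -296.5]), array([45.7, 62.5]), 6.98) mean z 0.0329
side socket 48 [ 0.5682 -0.2945  0.0411]
side template 2295 (array([ 558.8, -295.1]), array([141.5, 161.9]), 7.26)
scene lid 355 (array([ 557.7, -296. ]), array([44.9, 61.2]), 7.45) mean z 0.0325
scene socket 56 [ 0.568  -0.2943  0.0403]
scene template 3094 (array([ 557. , -295.1]), array([142.4, 161.7]), 7.19)
lid 2173 (array([ 557.6, -293.8]), array([47.4, 63.7]), 7.18)
ear 165 (array([ 569. , -253.6]), array([16.3, 14.9]), 5.05) [ 0.5692 -0.2522  0.0062]
ear 36 (array([ 583.5, -307.3]), array([ 0.4, 27.2]), 7.29) [ 0.5834 -0.3072  0.0077]
ear 121 (array([ 547.1, -335.1]), array([15.4, 11.7]), 7.51) [ 0.5471 -0.3352  0.0062]
```

The module lies flat (lid at 0.0325) at the outline within about 1 mm, yaw 7.18° against 7.2°, and its ears match the drawing. Now the cans go back, red first.

```bash
python3 -m inch '[[1,0,0,-0.1,0,0,0],[1,0,-0.1,-0.2025,0,0,0],[1,-0.02,-0.35,-0.2025,0,0,0],[1,-0.04,-0.65,-0.2025,0,0,0],[1,-0.08,-0.95,-0.2025,0,0,0],[1,-0.08,-1,-0.2025,0,0,0]]' && python3 -m inch '[[1,-0.02,-0.15,0,0,0,-0.05],[1,-0.02,-0.35,0,0,0,-0.11],[1,-0.04,-0.6,0,0,0,-0.17],[1,-0.08,-0.8,0,0,0,-0.23],[1,-0.08,-1,0,0,0,-0.29],[1,-0.08,-1,0,0,0,-0.35],[1,-0.08,-1,0,0,0,-0.41],[0.6,-0.08,-1,0,0,0,-0.46],[0.6,-0.08,-1,0,0,0,-0.46],[0.6,-0.08,-1,0,0,0,-0.46],[0.6,-0.08,-1,0,0,0,-0.46]]' && python3 -m inch '[[0.6,0.2,-0.05,0,0,0,0],[0.6,0.45,-0.1,0,0,0,0],[0.6,0.7,-0.1865,0,0,0,0],[0.6,0.8585,-0.1865,0,0,0,0],[0.6,0.8585,-0.1865,0,0,0,0],[0.6,0.8585,-0.1865,0,0,0,0],[0.6,0.8585,-0.1865,0,0,0,0]]'; python3 look.py 8
```

```text
t: 35.85
tool_pos: [0.5176, -0.0922, 0.2191]
eef_rot: [-3.139, 0.001, 0.133]
ft_force: [-0.5, -0.8, 0.0]
opening: 1.003
finger_force: 0.0
t: 37.22
tool_pos: [0.4779, 0.0983, 0.2193]
eef_rot: [-3.141, 0.0, 1.569]
ft_force: [0.2, -0.6, -0.1]
opening: 0.8
finger_force: 0.0
t: 38.1
tool_pos: [0.4409, 0.2688, 0.2193]
eef_rot: [3.142, 0.001, 1.569]
ft_force: [-0.1, -0.4, -0.1]
opening: 0.794
finger_force: 0.0
side
red 147 [0.438  0.2674 0.1806]
yel 126 [0.5233 0.2811 0.1803]
blu 69 [0.6065 0.2931 0.1788]
rim 510 (array([510.6,  -5.6]), array([141.4, 231.3]), 6.84)
scene
red 224 [0.4401 0.2672 0.1803]
yel 238 [0.523  0.2802 0.1814]
blu 115 [0.6073 0.293  0.1793]
rim 492 (array([510.5,  -5.7]), array([143.4, 229.2]), 7.05)
wrist
rim 961 (array([483.7,  67. ]), array([106.9,  83.2]), 6.7)
```

```bash
python3 -m inch '[[0.6,0,0,0.1,0,0,0],[0.6,0,0,0.25,0,0,0],[0.6,0,0,0.4,0,0,0],[0.6,0,0,0.505,0,0,0],[0.6,0,0,0.505,0,0,0],[0.6,0,0,0.505,0,0,0],[0,0,0,0.505,0,0,0],[-0.5,0,0,0.505,0,0,0],[-0.5,0,0,0.505,0,0,0],[-0.5,0,0,0.505,0,0,0],[-0.5,0,0,0.505,0,0,0]]' 40 && python3 -m inch '[[-0.5,0,0,-0.1,0,0,0],[-0.5,0,0,-0.25,0,0,0],[-0.5,0,0,-0.4,0,0,0],[-0.5,-0.05,0,-0.4,0,0,0],[-0.5,-0.25,0.05,-0.4,0,0,0],[-0.5,-0.5,0.1,-0.4,0,0,0],[-0.5,-0.75,0.15,-0.4,0,0,0],[-0.5,-0.95,0.2,-0.4,0,0,0],[-0.5,-1,0.229,-0.4,0,0,0],[-0.5,-1,0.229,-0.4,0,0,0]]' && python3 -m inch '[[-0.5,-0.25,0,0,0,0,0],[-0.5,-0.5,0,0,0,0,0],[-0.5,-0.7,0,0,0,0,0],[-0.5,-0.76,0,0,0,0,0],[-0.5,-0.76,0,0,0,0,0],[-0.5,-0.76,0,0,0,0,0],[-0.5,-0.76,0,0,0,0,0]]'
```

```text
t: 39.62
tool_pos: [0.4412, 0.2707, 0.1197]
eef_rot: [3.14, -0.002, 1.571]
ft_force: [-1.2, -0.1, 7.9]
opening: 0.601
finger_force: 40.3
t: 40.88
tool_pos: [0.4861, 0.0694, 0.1976]
eef_rot: [-3.141, 0.0, 1.569]
ft_force: [-0.5, -0.0, -3.4]
opening: 0.595
finger_force: 43.1
t: 41.75
tool_pos: [0.4865, -0.0804, 0.1982]
eef_rot: [-3.141, -0.001, 1.573]
ft_force: [-0.2, 0.4, -3.9]
opening: 0.595
finger_force: 42.8
```

```bash
python3 -m inch '[[-0.5,0,0,0.1,0,0,0],[-0.5,0,0,0.2,0,0,0],[-0.5,0,0,0.3,0,0,0],[-0.5,0,0,0.36,0,0,0],[-0.5,0,0,0.39,0,0,0],[-0.5,0,0,0.4,0,0,0],[-0.5,0,0,0.4025,0,0,0],[-0.5,0,0,0.4025,0,0,0],[-0.5,0,0,0.4025,0,0,0]]' && python3 -m inch '[[0.4,0,0,-0.005,0,0,0],[0.6,0,0,-0.01,0,0,0],[0.6,0,0,-0.01,0,0,0],[0.6,0,0,-0.01,0,0,0],[0.6,0,0,-0.1,0,0,0],[0.6,0,0,-0.25,0,0,0],[0.6,0,0,-0.45,0,0,0],[0.6,0,0,-0.505,0,0,0],[0.6,0.2,0.05,-0.505,0,0,0],[0.6,0.5,0.1,-0.505,0,0,0],[0.6,0.8,0.15,-0.505,0,0,0],[0.6,1,0.191,-0.505,0,0,0],[0.6,1,0.191,-0.505,0,0,0]]' && python3 -m inch '[[0.6,0.3,0,0,0,0,0],[0.6,0.6,0,0,0,0,0],[0.6,0.82,0,0,0,0,0],[0.6,0.82,0,0,0,0,0],[0.6,0.82,0,0,0,0,0],[0.6,0.82,0,0,0,0,0],[0.6,0.82,0,0,0,0,0]]'; python3 look.py 9
```

```text
t: 42.88
tool_pos: [0.4867, -0.0818, 0.1191]
eef_rot: [3.14, -0.0, 1.571]
ft_force: [-2.6, 2.2, 7.0]
opening: 0.592
finger_force: 44.1
t: 44.5
tool_pos: [0.5243, 0.1221, 0.2177]
eef_rot: [-3.14, -0.001, 1.577]
ft_force: [-0.6, 0.8, -0.0]
opening: 0.802
finger_force: 0.0
t: 45.38
tool_pos: [0.525, 0.2807, 0.2189]
eef_rot: [3.141, 0.0, 1.569]
ft_force: [0.5, 0.2, -0.3]
opening: 0.798
finger_force: 0.0
side
red 223 [ 0.4841 -0.0801  0.1804]
yel 146 [0.5232 0.2803 0.1801]
blu 70 [0.6061 0.2952 0.1782]
rim 428 (array([510.5,  -6. ]), array([141.3, 230.5]), 6.71)
scene
red 280 [ 0.4868 -0.0812  0.1804]
yel 239 [0.5252 0.2798 0.181 ]
blu 115 [0.6072 0.2938 0.1788]
rim 399 (array([511.2,  -5.7]), array([142.2, 229.5]), 6.75)
wrist
rim 1136 (array([501. ,  69.5]), array([141.7,  83.7]), 7.65)
```

```bash
python3 -m inch '[[0.6,0,0,0.1,0,0,0],[0.6,0,0,0.25,0,0,0],[0.6,0,0,0.4,0,0,0],[0.6,0,0,0.5025,0,0,0],[0.6,0,0,0.5025,0,0,0],[0.6,0,0,0.5025,0,0,0],[0,0,0,0.5025,0,0,0],[-0.5,0,0,0.5025,0,0,0],[-0.5,0,0,0.5025,0,0,0],[-0.5,0,0,0.5025,0,0,0],[-0.5,0,0,0.5025,0,0,0]]' 40 && python3 -m inch '[[-0.5,0,0,-0.1,0,0,0],[-0.5,0,0,-0.25,0,0,0],[-0.5,0,0,-0.4,0,0,0],[-0.5,-0.05,0,-0.4,0,0,0],[-0.5,-0.25,-0.05,-0.4,0,0,0],[-0.5,-0.5,-0.1,-0.4,0,0,0],[-0.5,-0.75,-0.15,-0.4,0,0,0],[-0.5,-0.95,-0.2,-0.4,0,0,0],[-0.5,-1,-0.22,-0.4,0,0,0],[-0.5,-1,-0.22,-0.4,0,0,0]]' && python3 -m inch '[[-0.5,-0.2,0,0,0,0,0],[-0.5,-0.4,0,0,0,0,0],[-0.5,-0.4675,0,0,0,0,0],[-0.5,-0.4675,0,0,0,0,0],[-0.5,-0.4675,0,0,0,0,0],[-0.5,-0.4675,0,0,0,0,0],[-0.5,-0.4675,0,0.1,0,0,0],[-0.5,-0.4675,0,0.2,0,0,0],[-0.5,-0.4675,0,0.3,0,0,0],[-0.5,-0.4675,0,0.36,0,0,0],[-0.5,-0.4675,0,0.39,0,0,0],[-0.5,-0.4675,0,0.4,0,0,0],[-0.5,-0.4675,0,0.4025,0,0,0],[-0.5,-0.4675,0,0.4025,0,0,0],[-0.5,-0.4675,0,0.4025,0,0,0]]'
```

```text
t: 46.9
tool_pos: [0.5252, 0.2826, 0.1199]
eef_rot: [3.14, -0.001, 1.571]
ft_force: [-0.7, -1.2, 5.4]
opening: 0.602
finger_force: 40.5
t: 48.15
tool_pos: [0.4801, 0.0813, 0.1978]
eef_rot: [-3.141, 0.0, 1.569]
ft_force: [-0.2, 0.1, -3.1]
opening: 0.6
finger_force: 42.9
t: 50.02
tool_pos: [0.4808, -0.0114, 0.1189]
eef_rot: [3.141, -0.0, 1.571]
ft_force: [-2.7, 0.4, 6.2]
opening: 0.59
finger_force: 43.9
```

```bash
python3 -m inch '[[0.4,0,0,-0.005,0,0,0],[0.6,0,0,-0.01,0,0,0],[0.6,0,0,-0.01,0,0,0],[0.6,0,0,-0.01,0,0,0],[0.6,0,0,-0.1,0,0,0],[0.6,0,0,-0.25,0,0,0],[0.6,0,0,-0.45,0,0,0],[0.6,0,0,-0.505,0,0,0],[1,0.2,0.1,-0.505,0,0,0],[1,0.5,0.3,-0.505,0,0,0],[1,0.8,0.5,-0.505,0,0,0],[1,1,0.64,-0.505,0,0,0],[1,1,0.64,-0.505,0,0,0]]' && python3 -m inch '[[1,0.3,0,0,0,0,0],[1,0.5325,0,0,0,0,0],[1,0.5325,0,0,0,0,0],[1,0.5325,0,0,0,0,0],[1,0.5325,0,0,0,0,0],[1,0.5325,0,0,0,0,0]]' && python3 look.py 10 && python3 -m inch '[[1,0,0,0.1,0,0,0],[1,0,0,0.25,0,0,0],[1,0,0,0.4,0,0,0],[1,0,0,0.5225,0,0,0],[1,0,0,0.5225,0,0,0],[1,0,0,0.5225,0,0,0],[0,0,0,0.5225,0,0,0],[-0.5,0,0,0.5225,0,0,0],[-0.5,0,0,0.5225,0,0,0],[-0.5,0,0,0.5225,0,0,0],[-0.5,0,0,0.5225,0,0,0],[-0.5,0,0,0.5225,0,0,0]]' 40
```

```text
t: 51.65
tool_pos: [0.6091, 0.1939, 0.2166]
eef_rot: [-3.14, -0.002, 1.577]
ft_force: [0.4, 0.3, -0.6]
opening: 1.002
finger_force: 0.0
t: 52.4
tool_pos: [0.609, 0.2936, 0.219]
eef_rot: [3.141, 0.0, 1.569]
ft_force: [0.0, 0.5, -0.1]
opening: 1.002
finger_force: 0.0
side
red 224 [ 0.4841 -0.0807  0.1806]
yel 160 [ 0.4792 -0.013   0.1803]
blu 67 [0.6064 0.2955 0.1793]
rim 380 (array([510.5,  -5.8]), array([141.4, 230.8]), 6.89)
scene
red 281 [ 0.4856 -0.0811  0.1808]
yel 257 [ 0.4782 -0.012   0.1803]
blu 113 [0.6081 0.2932 0.1782]
rim 315 (array([511.1,  -6.3]), array([142.2, 228.2]), 6.7)
module lid 4 (array([499.5,   4.4]), array([0. , 9.2]), 47.27) 0.03052257479261311
wrist
rim 610 (array([526. ,  74.4]), array([91.3, 78.6]), 6.8)
t: 54.05
tool_pos: [0.6078, 0.296, 0.1168]
eef_rot: [3.142, -0.002, 1.571]
ft_force: [-8.0, -1.5, 17.2]
opening: 0.55
finger_force: 47.0
```

The bottle grip sits slightly high, near the shoulder, so I regrip 4 mm lower before lifting.

```bash
python3 -m inch '[[0.5,0,0,0,0,0,0],[0.5,0,0,0,0,0,0],[0.5,0,0,0,0,0,0],[0.5,0,0,0.01,0,0,0],[0.5,0,0,0.02,0,0,0],[0.5,0,0,0.02,0,0,0],[0,0,0,0.02,0,0,0],[-0.5,0,0,0.02,0,0,0],[-0.5,0,0,0.02,0,0,0],[-0.5,0,0,0.02,0,0,0],[-0.5,0,0,0.02,0,0,0]]' 40
```

```text
t: 55.42
tool_pos: [0.6086, 0.2952, 0.1107]
eef_rot: [3.141, -0.0, 1.571]
ft_force: [-2.2, -0.1, 5.3]
opening: 0.597
finger_force: 41.5
```

```bash
python3 -m inch '[[-0.5,0,0,-0.1,0,0,0],[-0.5,0,0,-0.25,0,0,0],[-0.5,0,0,-0.4,0,0,0],[-0.5,-0.05,0,-0.4,0,0,0],[-0.5,-0.25,-0.1,-0.4,0,0,0],[-0.5,-0.5,-0.3,-0.4,0,0,0],[-0.5,-0.75,-0.5,-0.4,0,0,0],[-0.5,-0.95,-0.65,-0.4,0,0,0],[-0.5,-1,-0.694,-0.4,0,0,0],[-0.5,-1,-0.694,-0.4,0,0,0]]' && python3 -m inch '[[-0.5,-0.1,0,0,0,0,0],[-0.5,-0.1675,0,0,0,0,0],[-0.5,-0.1675,0,0,0,0,0],[-0.5,-0.1675,0,0,0,0,0],[-0.5,-0.1675,0,0.1,0,0,0],[-0.5,-0.1675,0,0.2,0,0,0],[-0.5,-0.1675,0,0.3,0,0,0],[-0.5,-0.1675,0,0.36,0,0,0],[-0.5,-0.1675,0,0.39,0,0,0],[-0.5,-0.1675,0,0.4,0,0,0],[-0.5,-0.1675,0,0.4025,0,0,0],[-0.5,-0.1675,0,0.4025,0,0,0],[-0.5,-0.1675,0,0.4025,0,0,0]]'
```

```text
t: 56.68
tool_pos: [0.4692, 0.0941, 0.1897]
eef_rot: [-3.141, 0.0, 1.569]
ft_force: [0.4, 0.1, -3.7]
opening: 0.592
finger_force: 42.9
t: 58.3
tool_pos: [0.47, 0.0616, 0.1101]
eef_rot: [3.141, -0.0, 1.571]
ft_force: [0.5, 0.5, -3.9]
opening: 0.592
finger_force: 42.9
```

```bash
python3 -m inch '[[-0.5,0,0,0.005,0,0,0],[-0.5,0,0,0.01,0,0,0],[-0.5,0,0,0.01,0,0,0]]' && python3 -m inch '[[0.4,0,0,0,0,0,0],[0.6,0,0,0,0,0,0],[0.6,0,0,0,0,0,0],[0.6,0,0,0,0,0,0],[0.6,0,0,-0.1,0,0,0],[0.6,0,0,-0.25,0,0,0],[0.6,0,0,-0.45,0,0,0],[0.6,0,0,-0.55,0,0,0],[0.6,0,0,-0.6,0,0,0],[0.6,0,0.4,-0.6,0,0,0],[0.6,0,0.8,-0.6,0,0,0],[0.6,0,0.8,-0.6,0,0,0],[0.6,0,0.8,-0.6,0,0,0],[0.6,0,0.8,-0.6,0,0,0]]'; python3 look.py 11; python3 mod.py .033 c
python3 - <<'E'
from h import *
# bystanders: compare before/after depth-free colour images away from arm
for n in('scene','side'):
    for f in('0','11'):
        p,d,K,T=load(n+f+'.npz');h,s,v=hsv(p);W=cloud(d,K,T);o=[]
        for m in((h>130)&(h<160)&(s>120)&(W[...,2]>.1)&(W[...,2]<.2),(h>8)&(h<16)&(s>170)&(W[...,0]>.65)&(W[...,2]<.02),(h>105)&(h<125)&(s>150)&(W[...,0]>.61)&(W[...,2]<.05)):
            if m.sum()>10: ys,xs=np.nonzero(big(m));o.append((round(xs.mean(),1),round(ys.mean(),1),len(xs)))
        print(n,f,o)
E
```

```text
t: 58.68
tool_pos: [0.4702, 0.0618, 0.1094]
eef_rot: [3.14, -0.001, 1.571]
ft_force: [-6.0, 0.2, 20.5]
opening: 0.592
finger_force: 45.4
t: 60.42
tool_pos: [0.6288, 0.0615, 0.2268]
eef_rot: [-3.139, 0.0, 1.571]
ft_force: [-0.3, -0.3, 0.5]
opening: 0.796
finger_force: 0.0
side
red 223 [ 0.4841 -0.0804  0.1806]
yel 204 [ 0.4792 -0.0119  0.1807]
blu 89 [0.4688 0.0601 0.1782]
rim 375 (array([510.6,  -5.5]), array([141.9, 231.6]), 6.92)
scene
red 296 [ 0.4848 -0.0807  0.1804]
yel 282 [ 0.4787 -0.0129  0.1806]
blu 116 [0.4699 0.0619 0.1781]
rim 279 (array([511.9,  -6.1]), array([141.2, 228.4]), 6.67)
module lid 20 (array([495.3,  61.2]), array([28.4,  9.8]), 88.17) 0.030475056700956293
wrist
rim 1758 (array([510.2,  -3.7]), array([141.4, 227.9]), 6.83)
module lid 64 (array([493.9,  65. ]), array([ 5.8, 27.5]), 4.33) 0.028953417116235697
wrist template 868 (array([ 565.7, -225. ]), array([108.4,  35.1]), 8.88)
side lid 312 (array([ 558.2, -296.1]), array([46. , 62.7]), 7.45) mean z 0.0326
side socket 45 [ 0.5684 -0.2942  0.0413]
side template 2497 (array([ 558.8, -295.1]), array([141.6, 161.9]), 7.26)
scene lid 376 (array([ 558.7, -295.9]), array([46.5, 62.3]), 5.15) mean z 0.0323
scene socket 58 [ 0.568  -0.2943  0.0402]
scene template 3100 (array([ 557.2, -295. ]), array([142. , 161.8]), 7.19)
scene 0 [(np.float64(153.0), np.float64(147.1), 687), (np.float64(333.0), np.float64(220.3), 106), (np.float64(264.1), np.float64(280.0), 1096)]
scene 11 [(np.float64(153.0), np.float64(147.1), 685), (np.float64(324.6), np.float64(219.0), 67), (np.float64(264.1), np.float64(280.1), 1105)]
side 0 [(np.float64(187.9), np.float64(218.8), 544), (np.float64(314.9), np.float64(180.1), 19), (np.float64(327.8), np.float64(234.7), 769)]
side 11 [(np.float64(188.0), np.float64(218.9), 545), (np.float64(314.9), np.float64(180.1), 19), (np.float64(327.8), np.float64(234.7), 774)]
```

All three are back upright within about 2.5 mm of where they started, the module is in its outline, and the tape has not moved. I hand in.

```bash
python3 -c "from cell import hand_in; print(hand_in())"
```

```text
the job is handed in; nothing more can be done
None
```

I handed the job in at about 60 s: the module lies flat in its outline on the brown template (about 1 mm off), and both cans and the bottle stand upright in the caddy within about 2.5 mm of their start; my first grip on the module slipped and shifted it about 4 mm inside the trough, but only after the mat was loaded.

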